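Pack the pH calibration caddy

TASK

Pack the grey caddy for the pH calibration round from the group of six things standing on the front of the bench to the left of the caddy: stand the white bottle with the green cap in the middle of the green disc, the small brown bottle in the middle of the orange disc, the small white bottle with the blue cap in the middle of the blue disc, and the white timer in the middle of the white disc, all upright and let go. The large brown bottle and the large white jar with the blue cap in that group do not belong to the set: leave them standing where they are.

Things in the scene. Friction and masses are not known exactly. Their poses are not given: they have to be found in the camera images.
- green_bottle: white round screw-cap bottle with a green cap: body 52 mm across up to 85 mm or so, then a shoulder; cap 31 mm across, 110 mm tall in all, about 0.12 kg. Origin: centre of its underside; z up along it. Loose, in the group on the front of the bench left of the caddy, x below 0.6 m (like ones at the back and far left are not meant).
- small_brown_bottle: the smaller of two brown bottles with black caps: body 48 mm across up to about 75 mm, then a shoulder; cap 30 mm across, 100 mm tall in all, about 0.11 kg. Origin: centre of its underside; z up along it. Loose, in the group on the front of the bench left of the caddy, x below 0.6 m (like ones at the back and far left are not meant).
- small_blue_bottle: small white round bottle with a blue cap: body 32 mm across up to about 50 mm, then a shoulder; cap 26 mm across, 75 mm tall in all, about 0.03 kg. Origin: centre of its underside; z up along it. Loose, in the group on the front of the bench left of the caddy, x below 0.6 m (like ones at the back and far left are not meant).
- timer: white digital timer with a grey display and three small round buttons, standing on edge: 24 mm thick along its x, 62 mm wide along its y, 66 mm tall. Stands at any yaw, leaning up to 0.05 rad; fits its cell at any yaw. Origin: centre of its underside; z up along it. Loose, in the group on the front of the bench left of the caddy, x below 0.6 m (like ones at the back and far left are not meant).
- large_brown_bottle: look-alike, not to be moved: the larger brown bottle with a black cap, 58 mm across, 125 mm tall. Origin: centre of its underside; z up along it. Loose, in the group on the front of the bench left of the caddy, x below 0.6 m (like ones at the back and far left are not meant).
- large_blue_jar: look-alike, not to be moved: wide white jar with a wide blue cap, 64 mm across, cap 59 mm, 110 mm tall. Origin: centre of its underside; z up along it. Loose, in the group on the front of the bench left of the caddy, x below 0.6 m (like ones at the back and far left are not meant).
- disc_green: green disc, 60 mm across, 3 mm thick, fixed flat in the middle of one cell of the grey caddy (which cell varies). Origin: centre of its underside, 5 mm above the bench; top 8 mm above it. x and y axes parallel to the caddy's walls. Caddy: fixed open tray 195 x 195 mm, 30 mm high, walls and dividers 5 mm, 2 x 2 cells 90 mm square (centres 95 mm apart).
- disc_orange: orange disc, 60 mm across, 3 mm thick, fixed flat in the middle of one cell of the grey caddy (which cell varies). Origin: centre of its underside, 5 mm above the bench; top 8 mm above it. x and y axes parallel to the caddy's walls. On the two caddy sides square to its x axis is a low steel bar, reaching 18 mm out, top 26 mm above the bench.
- disc_blue: blue disc, 60 mm across, 3 mm thick, fixed flat in the middle of one cell of the grey caddy (which cell varies). Origin: centre of its underside, 5 mm above the bench; top 8 mm above it. x and y axes parallel to the caddy's walls.
- disc_white: white disc, 60 mm across, 3 mm thick, fixed flat in the middle of one cell of the grey caddy (which cell varies). Origin: centre of its underside, 5 mm above the bench; top 8 mm above it. x and y axes parallel to the caddy's walls.

How it is judged (in metres and radians):
At the end, for the whole second after the job is handed in: Each of the four stands on its own disc: centre within 15 mm of the disc's centre, underside less than 9 mm above the disc's underside, within 0.12 rad of upright, below 0.02 m/s. The large brown bottle and the large jar are upright and within 20 mm of where they stood (horizontal distance between green_bottle and disc_green below 0.015 m and angle between each of green_bottle, small_brown_bottle, small_blue_bottle, timer, large_brown_bottle, large_blue_jar's own z axis and vertical below 0.12 rad and z of green_bottle in the frame of disc_green below 0.009 m and linear speed of each of green_bottle, small_brown_bottle, small_blue_bottle, timer below 0.02 m/s and horizontal distance between small_brown_bottle and disc_orange below 0.015 m and z of small_brown_bottle in the frame of disc_orange below 0.009 m and horizontal distance between small_blue_bottle and disc_blue below 0.015 m and z of small_blue_bottle in the frame of disc_blue below 0.009 m and horizontal distance between timer and disc_white below 0.015 m and z of timer in the frame of disc_white below 0.009 m and distance of each of large_brown_bottle, large_blue_jar from where it was at the start of the episode below 0.02 m); the robot touches nothing.
It fails at once if a look-alike (large brown bottle or large jar) is moved by more than 30 mm (distance of any of large_brown_bottle, large_blue_jar from where it was at the start of the episode above 0.03 m).
It also fails if it takes over 109 s, if anything falls off the work surface, if the arm or the gripper's body presses on something with over 40 N, if the wrist force passes 120 N, or if a joint passes its speed limit or range.

ROBOT

A 6-joint arm with a two-finger parallel gripper is mounted at the origin on a cart in front of the work surface, level with it; the furniture and walls round the work are solid. World frame = base frame: x ahead of the robot, y to its left, z up, the work surface at z = 0. Lengths are in m, angles in degrees, forces in N, time in s.
With the tool pointing down it reaches from about 0.35 to 0.875 m from the base axis. Payload 4.2 kg.
Tool frame: the origin (TCP) lies midway between the tips of the shut fingers; the grasp point (between the pads) lies 19 mm behind it; z points along the fingers, y is the line along which they close (so a half turn about z gives the same grasp; the last joint's range is limited). The gripper opens to 87 mm and grips with 3 to 60 N. Pads are 19 mm wide; open, the fingers measure 117 mm over their backs; the gripper's body (75 mm by 190 mm) begins 51 mm behind the grasp point.
Start: joints at [91.65, 22.042, 0.453, 0, -68.411, -14.817], TCP at [0.142, 0.609, 0.223] pointing down, gripper open.
Joint ranges: [-179.83, 179.83], [-69.29, 118.12], [-61.27, 80.66], [-181.25, 117.63], [-171.15, -9.14], [-177.46, 177.46]. Speed limits (degrees/s): [159.86, 159.86, 180, 180, 180, 180].

INTERFACE

Orientations are given as a 3x3 rotation matrix whose columns are the frame's x, y, z axes.
In Python, from station import r, vision, readout gives the robot as it stands (r), with the cameras (vision) and the readings (readout).
- The arm moves only by the tool inch_along, called after ">>>" as name([rows], argument=value, ...), one row to a line, values as JSON. Schema: {"type":"object","properties":{"increments":{"type":"array","items":{"type":"array","items":{"type":"number"},"minItems":7,"maxItems":7},"minItems":1,"maxItems":8},"only":{"type":"string"},"quiet":{"type":"boolean"},"lines":{"type":"string"}},"required":["increments"],"additionalProperties":false}. increments is a list of rows, 1 to 8 of them, each of 7 numbers: the opening from 0.0 (shut) to 1.0 (fully open), then dx, dy, dz in a scale on which 1.0 is 0.6 m, then a rotation vector rx, ry, rz in normalised numbers (1 is 360 degrees); each row is the pose to reach, as a shift and turn from the pose commanded when the call began, along the tool's axes at that moment; what a row does not reach only later rows make up. A row lasts 1/10 s, in which the tool goes at most 0.05 m and 8.59 degrees, less where a joint would pass 70% of its speed; a pose out of reach is approached as far as the arm can. The fingers move at their own pace and stop on an object; the grip force is fixed at half the most. Time passes only in rows, so rows that do not move let the fingers close. The tool returns the time, the measured TCP pose, the force, the opening and the grip force at its end. only (a regular expression) keeps the lines of the reply that match it, lines (a string "A,B") keeps lines A to B, and quiet returns only ok. Input that does not fit is refused with a message, and nothing moves.
- readout.sense(): the state, without advancing time (a new reading comes with each control period).
- vision.capture(name): name is "side" or "top"; returns a dict with "pixels" (420x560x3 uint8, red, green, blue), "z_map" (420x560 float32, m along the optical axis (not along the pixel's ray), 0 where there is no reading), "K" (3x3 intrinsics, pixels), "world_from_camera" (4x4, takes a point from camera to world coordinates). Camera axes: x right, y up, looking along -z (the intrinsics and any distortion apply to the point x, -y, -z); pixel columns grow to the right and rows downward; lengths in m; the calibration is good to about 2 mm. A picture is of the moment at which its call begins.
- r.finish_job(): hands the job in; it is judged then, once.
The state is a dict: "time_s": time; "joints": joint angles; "joint_velocities": joint speeds; "effort": joint torques, N m; "tcp_pos": TCP position; "ee_rot": TCP orientation; "wrist_force": force on the tool from outside, world axes, zero at the start; "moment": the same for the moment, N m; "gripper_width": opening from 0.0 (shut) to 1.0 (fully open); "gripper_force": force on a finger pad.
Only numpy, scipy, OpenCV 4.12 (cv2) and the standard library are available. Lean on these libraries where they do the work, as an engineer would, in place of code of your own. Each camera call takes 0.05 s, during which the arm holds its last target. There are 200 camera calls.

## Working session

There is one attempt and no reset: what is moved stays moved. The work goes in short steps, Python scripts to look and compute and a tool call to move; the robot and the scene stay as the last step left them, time stands still between calls to the robot, and variables do not carry over. Pictures are saved under pics/ and viewed, at most 14 in all, crops included, and the job is handed in when it is done.

```bash
ls; mkdir -p pics; python3 - <<'E'
from station import r, vision, readout
import cv2,numpy as np
s=readout.sense();print(s)
for n in("top","side"):
    c=vision.capture(n);cv2.imwrite(f"pics/{n}0.png",c["pixels"][:,:,::-1]);np.savez(f"{n}0.npz",**c)
    print(c["K"],c["world_from_camera"].round(3),(c["z_map"]>0).mean(),[k for k in c])
E
```

```text
pics
station.py
{'time_s': 0.0, 'joints': array([ 9.16496178e+01,  2.20913034e+01,  3.78000560e-01, -3.00077627e-02,
       -6.84125291e+01, -1.48155070e+01]), 'joint_velocities': array([-0.03685807,  0.08646453, -0.02427285, -0.00181251,  0.02420821,
        0.07258111]), 'effort': array([-2.22453828e-04, -3.90665424e+01,  1.87407714e+01,  4.22022477e+00,
        1.09404206e-02, -1.94297018e-04]), 'tcp_pos': array([0.14220806, 0.60796329, 0.22143913]), 'ee_rot': array([[ 9.73670667e-01, -2.27958882e-01, -4.23575397e-04],
       [-2.27959258e-01, -9.73668165e-01, -2.20924192e-03],
       [ 9.11944403e-05,  2.24763199e-03, -9.99997470e-01]]), 'wrist_force': array([-0.21958237,  0.1676707 ,  0.1709919 ]), 'moment': array([-0.05555583,  0.02800549,  0.03887982]), 'gripper_force': 0.0, 'gripper_width': 0.9970822257949661}
[[406.04201978   0.         276.08549533]
 [  0.         406.04201978 206.66932996]
 [  0.           0.           1.        ]] [[ 0.058  0.973 -0.222  0.288]
 [-0.998  0.056 -0.014  0.063]
 [-0.002  0.222  0.975  0.989]
 [ 0.     0.     0.     1.   ]] 0.9959736394557823 ['pixels', 'z_map', 'K', 'world_from_camera']
[[484.64799196   0.         280.55264356]
 [  0.         484.64799196 204.9849744 ]
 [  0.           0.           1.        ]] [[-0.996  0.054 -0.073  0.438]
 [-0.091 -0.592  0.801  0.987]
 [ 0.     0.804  0.594  0.709]
 [ 0.     0.     0.     1.   ]] 0.9475340136054422 ['pixels', 'z_map', 'K', 'world_from_camera']
```

View pics/top0.png

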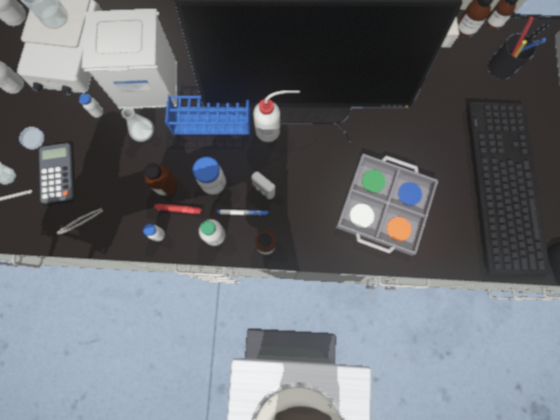

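View pics/side0.png

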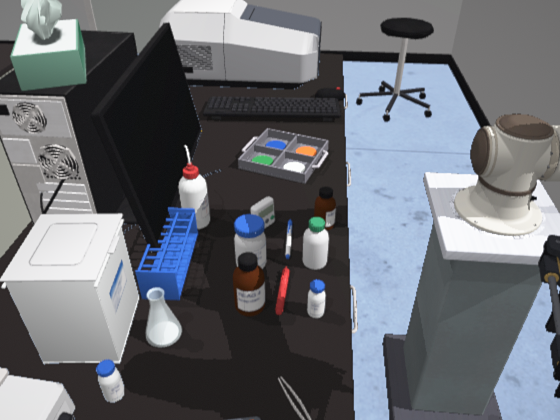

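The top view shows small blue bottle (153,232), large brown (160,180), large jar (210,175), timer (263,185), green bottle (211,232) and small brown (265,243). The discs are green (374,181), blue (410,194), white (362,216) and orange (400,229). In the side view the same objects stand at blue (316,299), green (316,243), small brown (325,207) and timer (262,213). A red marker and a pen lie between them.

```bash
cat > h.py <<'E'
import numpy as np,cv2
def load(n): return dict(np.load(n+".npz"))
def rays(c,u,v):
    K=c["K"];T=c["world_from_camera"]
    d=np.stack([(u-K[0,2])/K[0,0],-(v-K[1,2])/K[1,1],-np.ones_like(u,float)],-1)
    return d@T[:3,:3].T,T[:3,3]
def cloud(c):
    v,u=np.mgrid[:420,:560].astype(float);d,o=rays(c,u,v)
    P=o+d*c["z_map"][...,None];P[c["z_map"]==0]=np.nan;return P
def plane(c,u,v,z):
    d,o=rays(c,np.array(float(u)),np.array(float(v)));return o+d*(z-o[2])/d[2]
def box(n,u0,v0,w,h): return (slice(v0-h,v0+h+1),slice(u0-w,u0+w+1))
E
python3 - <<'E'
from h import *
np.set_printoptions(precision=4,suppress=True)
c=load("top0");P=cloud(c);hsv=cv2.cvtColor(c["pixels"],cv2.COLOR_RGB2HSV)
print("bench z",np.nanmedian(P[240:255,300:340,2]),np.nanstd(P[240:255,300:340,2]))
for n,u,v,H in[("blue",153,231,.075),("lbrown",158,178,.125),("jar",208,172,.11),("timer",263,185,.066),("green",210,230,.11),("sbrown",265,241,.1)]:
    Q=P[v-25:v+26,u-25:u+26].reshape(-1,3);z=Q[:,2]
    t=Q[np.abs(z-H)<.007]
    b=Q[(z>.02)&(z<H+.02)]
    print(n,"H",H,"top pts",len(t),"mid",t[:,:2].mean(0),"box",t.min(0),t.max(0),"zmed",np.median(t[:,2]))
h=hsv[...,0].astype(int);S=hsv[...,1];V=hsv[...,2]
for n,u,v,m in[("green",374,181,(h>50)&(h<80)&(S>120)),("blue",410,194,(h>100)&(h<125)&(S>150)),("white",362,216,(V>180)&(S<50)),("orange",400,229,(h<20)&(S>150))]:
    k=np.zeros((420,560),np.uint8);k[v-20:v+21,u-20:u+21]=m[v-20:v+21,u-20:u+21]
    _,L,st,ce=cv2.connectedComponentsWithStats(k);i=1+np.argmax(st[1:,4])
    print(n,st[i],ce[i],plane(c,*ce[i],.008),"depth z",np.nanmedian(P[L==i][:,2]),np.nanmean(P[L==i],0))
E
python3 - <<'E'
import cv2
a=cv2.imread("pics/top0.png")[140:270,120:450]
cv2.imwrite("pics/crop0.png",cv2.resize(a,None,fx=2.4,fy=2.4,interpolation=cv2.INTER_CUBIC))
E
```

```text
bench z 0.00015697984942819598 0.0017764685734825687
blue H 0.075 top pts 114 mid [0.4272 0.362 ] box [0.4146 0.3492 0.0681] [0.44   0.3756 0.0776] zmed 0.07409614771492407
lbrown H 0.125 top pts 194 mid [0.5527 0.3569] box [0.5362 0.3403 0.1182] [0.571  0.3758 0.1286] zmed 0.12456349007285722
jar H 0.11 top pts 526 mid [0.567  0.2392] box [0.538  0.2097 0.1038] [0.5969 0.2693 0.1148] zmed 0.10980931237368324
timer H 0.066 top pts 228 mid [0.5581 0.1106] box [0.5349 0.084  0.0591] [0.5818 0.1381 0.0693] zmed 0.06459018688248436
green H 0.11 top pts 168 mid [0.4337 0.2229] box [0.4185 0.2075 0.103 ] [0.4507 0.2389 0.1141] zmed 0.10937558647402323
sbrown H 0.1 top pts 148 mid [0.4166 0.0962] box [0.4019 0.0826 0.0933] [0.4324 0.1116 0.1036] zmed 0.09969826223016603Traceback (most recent call last):
  File "<stdin>", line 13, in <module>
    return _wrapfunc(a, 'argmax', axis=axis, out=out, **kwds)
    return bound(*args, **kwds)
ValueError: attempt to get argmax of an empty sequence
```

View pics/crop0.png

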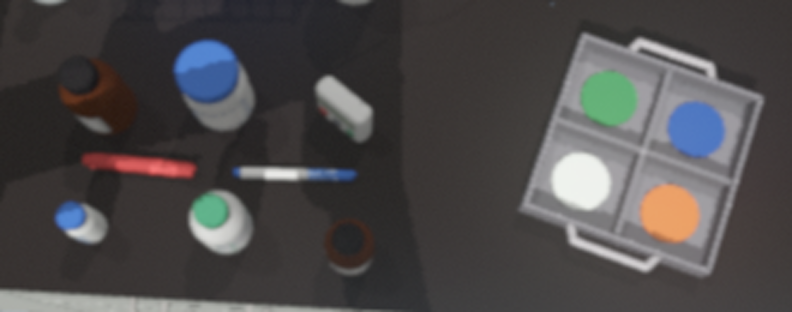

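The crop confirms the layout. Caddy corners are at about (585,35), (762,97), (710,275) and (520,210) in the crop, with the bars on its near and far sides. Clear space surrounds the four items.

```bash
python3 - <<'E'
from h import *
np.set_printoptions(precision=4,suppress=True)
c=load("top0");P=cloud(c);hsv=cv2.cvtColor(c["pixels"],cv2.COLOR_RGB2HSV)
D={}
for n,u,v,in[("green",374,181),("blue",410,194),("white",362,216),("orange",400,229)]:
    g=cv2.GaussianBlur(c["pixels"],(3,3),0).astype(float);ref=np.median(g[v-4:v+5,u-4:u+5].reshape(-1,3),0)
    m=(np.linalg.norm(g-ref,axis=2)<55).astype(np.uint8)
    k=np.zeros_like(m);k[v-18:v+19,u-18:u+19]=m[v-18:v+19,u-18:u+19]
    _,L,st,ce=cv2.connectedComponentsWithStats(k);i=1+np.argmax(st[1:,4])
    D[n]=plane(c,*ce[i],.008)
    print(n,ref,st[i],ce[i],D[n],"depth",np.nanmean(P[L==i],0))
ns=list(D)
for i in range(4):
    for j in range(i): d=D[ns[i]]-D[ns[j]];print(ns[i],ns[j],np.linalg.norm(d),np.degrees(np.arctan2(d[1],d[0])))
Q=P[160:211,238:289].reshape(-1,3);t=Q[np.abs(Q[:,2]-.064)<.006]
print("timer",cv2.minAreaRect((t[:,:2]*1000).astype(np.float32)))
x=t[:,:2]-t[:,:2].mean(0);w,V=np.linalg.eigh(x.T@x);print(np.degrees(np.arctan2(V[1,1],V[0,1])),np.sqrt(12*w/len(t)))
# cross check w/ side view
c=load("side0");P=cloud(c)
for n,u,v,H in[("blue",317,288,.075),("lbrown",248,262,.125),("jar",250,228,.11),("timer",262,208,.066),("green",316,228,.11),("sbrown",326,195,.1)]:
    Q=P[v-22:v+23,u-22:u+23].reshape(-1,3);t=Q[np.abs(Q[:,2]-H)<.004]
    print(n,len(t),"mid",(t.min(0)+t.max(0))/2,t.mean(0))
E
```

```text
green [101. 177. 121.] [361 168  25  26 500] [373.208 180.4  ] [ 0.5936 -0.1626  0.008 ] depth [ 0.5936 -0.1626  0.0079]
blue [ 81. 121. 193.] [398 182  24  24 458] [409.6572 193.3777] [ 0.5651 -0.2535  0.008 ] depth [ 0.565  -0.2534  0.0083]
white [238. 241. 237.] [350 204  24  23 417] [361.8225 214.801 ] [ 0.5035 -0.135   0.008 ] depth [ 0.5036 -0.1349  0.0083]
orange [236. 162. 104.] [387 217  25  24 455] [398.7407 228.1495] [ 0.4753 -0.2255  0.008 ] depth [ 0.4752 -0.2254  0.0085]
blue green 0.09531585017638489 -107.42383284504064
white green 0.09419477329236574 162.96444623929256
white blue 0.13355179067357498 117.42906471047834
orange green 0.13396622747390982 -151.97061961425752
orange blue 0.09397629871116008 162.67305455075433
orange white 0.09483668200440808 -107.29306640655177
timer ((558.7849731445312, 110.92231750488281), (61.16313934326172, 23.275955200195312), 51.916622161865234)
52.155133233410304 [0.0221 0.0597]
blue 138 mid [0.4289 0.3633 0.0749] [0.4292 0.3657 0.0746]
lbrown 218 mid [0.555  0.3596 0.1243] [0.5547 0.3615 0.1247]
jar 460 mid [0.5702 0.2421 0.1096] [0.5692 0.2445 0.1099]
timer 149 mid [0.5602 0.1141 0.0658] [0.5601 0.1143 0.065 ]
green 137 mid [0.4358 0.2267 0.1093] [0.4357 0.2275 0.1097]
sbrown 97 mid [0.4193 0.0993 0.0994] [0.4192 0.1005 0.0998]
```

```bash
cat > go.py <<'E'
import sys,numpy as np
from station import r, vision, readout
s=readout.sense();R=np.array(s["ee_rot"]);a=np.array(list(map(float,sys.argv[1:4])))
yaw=np.degrees(np.arctan2(R[1,0],R[0,0]))
print("shift",(R.T@(a-s["tcp_pos"])).round(4),"yaw",yaw.round(1),"t",s["time_s"],"j",s["joints"].round(0),"w",round(s["gripper_width"],3))
if len(sys.argv)>4: print("rz",round((-(float(sys.argv[4])-yaw)+180)%360-180,1))
E
python3 go.py .4278 .3626 .2; python3 - <<'E'
from h import *
P=cloud(load("top0"))
for u,v in[(266,105),(300,92),(208,105)]: print(P[v,u])
E
```

```text
shift [0.334  0.1739 0.022 ] yaw -13.2 t 0.1 j [ 92.  22.   0.  -0. -68. -15.] w 1.003
[0.71055927 0.11121115 0.15348636]
[0.77380933 0.03511195 0.10420832]
[0.74776744 0.26006845 0.06355321]
```

The manual's scale: shifts go in shares of 0.6 m and turns go in shares of 360 degrees. Converting my numbers, 0.334 m / 0.6 = 0.5567, 0.292 m / 0.6 = 0.4867.

>>> inch_along([
  [0.7,0.07,0.0367,0.005,0,0,0],
  [0.7,0.14,0.0733,0.01,0,0,0],
  [0.7,0.2083,0.1083,0.015,0,0,0],
  [0.7,0.2783,0.145,0.02,0,0,0],
  [0.7,0.35,0.1817,0.025,0,0,0],
  [0.7,0.4167,0.2167,0.03,0,0,0],
  [0.7,0.4867,0.2533,0.0333,0,0,0],
  [0.7,0.5567,0.29,0.0367,0,0,0],
])

```text
time_s: 0.9
tcp_pos: [0.4289, 0.3614, 0.2002]
ee_rot: [[0.974, -0.227, -0.0], [-0.227, -0.974, -0.0], [-0.0, 0.001, -1.0]]
wrist_force: [0.5, 0.6, -0.1]
gripper_width: 0.7
gripper_force: 0.0
```

```bash
python3 go.py .4278 .3626 .019
```

```text
shift [-0.0012 -0.001   0.1812] yaw -13.1 t 0.9 j [ 57.  17. -11.  -0. -63.  20.] w 0.7
```

In the tool's units: 0.181 m / 0.6 = 0.3017, 0.17 m / 0.6 = 0.2833.

>>> inch_along([
  [0.7,0,0,0.05,0,0,0],
  [0.7,0,0,0.1167,0,0,0],
  [0.7,0,0,0.1833,0,0,0],
  [0.7,0,0,0.2417,0,0,0],
  [0.7,0,0,0.2833,0,0,0],
  [0.7,0,0,0.3017,0,0,0],
  [0.7,0,0,0.3017,0,0,0],
  [0.3,0,0,0.3017,0,0,0],
])

```text
time_s: 1.7
tcp_pos: [0.4285, 0.3638, 0.0205]
ee_rot: [[0.974, -0.227, 0.001], [-0.227, -0.974, 0.001], [0.001, -0.001, -1.0]]
wrist_force: [0.7, -0.0, -0.1]
gripper_width: 0.665
gripper_force: 0.0
```

>>> inch_along([
  [0.2,0,0,0,0,0,0],
  [0.2,0,0,0,0,0,0],
  [0.2,0,0,0,0,0,0],
  [0.2,0,0,0,0,0,0],
  [0.2,0,0,0,0,0,0],
])

```text
time_s: 2.2
tcp_pos: [0.4282, 0.3634, 0.0203]
ee_rot: [[0.974, -0.228, 0.001], [-0.228, -0.974, 0.001], [0.001, -0.001, -1.0]]
wrist_force: [-1.0, -1.1, 4.4]
gripper_width: 0.361
gripper_force: 30.0
```

```bash
python3 go.py .5651 -.2535 .2
```

```text
shift [ 0.2738  0.5694 -0.1801] yaw -13.2 t 2.2 j [ 57.  29. -22.   0. -39.  20.] w 0.361
```

In the tool's units: -0.18 m / 0.6 = -0.3, -0.165 m / 0.6 = -0.275.

>>> inch_along([
  [0.2,0,0,-0.0333,0,0,0],
  [0.2,0,0,-0.0833,0,0,0],
  [0.2,0,0,-0.15,0,0,0],
  [0.2,0,0,-0.2167,0,0,0],
  [0.2,0.0083,0.0167,-0.275,0,0,0],
  [0.2,0.0333,0.0667,-0.3,0,0,0],
  [0.2,0.0667,0.125,-0.3,0,0,0],
  [0.2,0.0917,0.1917,-0.3,0,0,0],
])

```text
time_s: 3.0
tcp_pos: [0.4557, 0.2379, 0.2002]
ee_rot: [[0.974, -0.227, 0.001], [-0.227, -0.974, 0.001], [0.001, -0.002, -1.0]]
wrist_force: [0.2, 0.2, -0.8]
gripper_width: 0.359
gripper_force: 30.0
```

>>> inch_along([
  [0.2,0.0317,0.0667,0,0,0,0],
  [0.2,0.0633,0.1333,0,0,0,0],
  [0.2,0.095,0.2,0,0,0,0],
  [0.2,0.1267,0.2667,0,0,0,0],
  [0.2,0.1583,0.3333,0,0,0,0],
  [0.2,0.19,0.4,0,0,0,0],
  [0.2,0.2217,0.4667,0,0,0,0],
  [0.2,0.2533,0.5333,0,0,0,0],
])

```text
time_s: 3.8
tcp_pos: [0.5303, -0.1095, 0.1995]
ee_rot: [[0.974, -0.228, -0.0], [-0.228, -0.974, 0.0], [-0.0, -0.0, -1.0]]
wrist_force: [1.4, 0.1, 0.7]
gripper_width: 0.361
gripper_force: 30.0
```

```bash
python3 go.py .5651 -.2535 .2
```

```text
shift [ 0.0667  0.1323 -0.0006] yaw -13.2 t 3.8 j [  5.  15. -13.  -0. -62.  71.] w 0.361
```

In the tool's units: 0.131 m / 0.6 = 0.2183, 0.122 m / 0.6 = 0.2033, 3.9 degrees / 360 = 0.0108.

>>> inch_along([
  [0.2,0.0267,0.055,0,0,0,0.0028],
  [0.2,0.055,0.11,0,0,0,0.0056],
  [0.2,0.0833,0.165,0,0,0,0.0108],
  [0.2,0.1033,0.2033,0,0,0,0.0108],
  [0.2,0.1117,0.2183,0,0,0,0.0108],
  [0.2,0.1117,0.2183,0,0,0,0.0108],
])

```text
time_s: 4.4
tcp_pos: [0.5656, -0.2513, 0.1988]
ee_rot: [[0.955, -0.295, -0.001], [-0.295, -0.955, 0.0], [-0.001, -0.0, -1.0]]
wrist_force: [0.1, 0.1, 0.2]
gripper_width: 0.361
gripper_force: 30.0
```

```bash
python3 go.py .566 -.252 .0295 -17.1
```

```text
shift [0.0008 0.0005 0.1693] yaw -17.2 t 4.4 j [ -9.  22.  -2.  -0. -65.  82.] w 0.361
rz -0.1
```

```bash
python3 - <<'E'
from station import r, vision, readout
import cv2
c=vision.capture("side");cv2.imwrite("pics/s1.png",cv2.resize(c["pixels"][100:260,180:420,::-1],None,fx=2.5,fy=2.5))
E
```

```text
(no output)
```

View pics/s1.png

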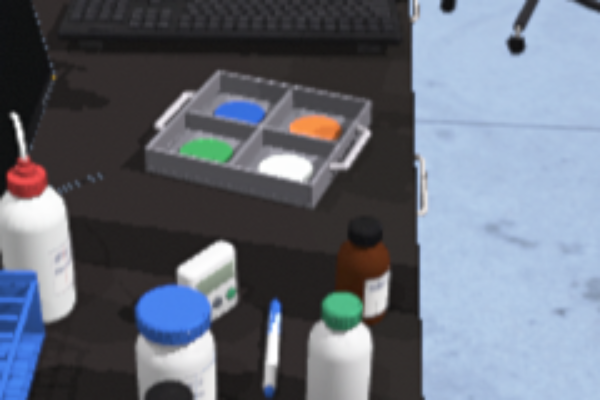

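The crop shows the caddy with all four discs clear; the gripper with the bottle is above the crop. Remaining items are untouched.

In the tool's units: 0.169 m / 0.6 = 0.2817, 0.167 m / 0.6 = 0.2783.

>>> inch_along([
  [0.2,0,0,0.05,0,0,0],
  [0.2,0,0,0.1167,0,0,0],
  [0.2,0,0,0.1833,0,0,0],
  [0.2,0,0,0.2333,0,0,0],
  [0.2,0,0,0.2583,0,0,0],
  [0.2,0,0,0.27,0,0,0],
  [0.2,0,0,0.2783,0,0,0],
  [0.2,0,0,0.2817,0,0,0],
])

```text
time_s: 5.25
tcp_pos: [0.5663, -0.2499, 0.0312]
ee_rot: [[0.956, -0.293, 0.001], [-0.293, -0.956, -0.0], [0.001, -0.0, -1.0]]
wrist_force: [0.1, 0.1, 0.9]
gripper_width: 0.363
gripper_force: 30.0
```

```bash
python3 go.py .566 -.252 .0285
```

```text
shift [0.0003 0.0021 0.0027] yaw -17.0 t 5.25 j [ -9.  32. -13.   0. -44.  82.] w 0.363
```

>>> inch_along([
  [0.2,0,0.0033,0.0017,0,0,0],
  [0.2,0,0.0033,0.0042,0,0,0],
  [0.2,0,0.0033,0.0042,0,0,0],
  [0.45,0,0.0033,0.0042,0,0,0],
  [0.6,0,0.0033,0.0042,0,0,0],
  [0.6,0,0.0033,0.0042,0,0,0],
  [0.6,0,0.0033,0.0042,0,0,0],
])

```text
time_s: 5.95
tcp_pos: [0.5653, -0.2524, 0.0281]
ee_rot: [[0.956, -0.293, 0.0], [-0.293, -0.956, -0.0], [0.0, -0.0, -1.0]]
wrist_force: [-0.3, 0.2, -0.1]
gripper_width: 0.577
gripper_force: 0.0
```

```bash
python3 go.py .566 -.252 .2
```

```text
shift [ 0.0006 -0.0006 -0.1719] yaw -17.1 t 5.95 j [ -9.  33. -13.   0. -44.  82.] w 0.577
```

In the tool's units: -0.165 m / 0.6 = -0.275, -0.07 m / 0.6 = -0.1167, -38 degrees / 360 = -0.1056.

>>> inch_along([
  [0.6,0,0,-0.05,0,0,0],
  [0.6,0,0,-0.1167,0,0,0],
  [0.6,0,0,-0.1833,0,0,0],
  [0.6,0,0,-0.2333,0,0,-0.0167],
  [0.6,-0.02,-0.0633,-0.2667,0,0,-0.0389],
  [0.6,-0.0417,-0.1267,-0.275,0,0,-0.0611],
  [0.6,-0.0617,-0.1917,-0.275,0,0,-0.0833],
  [0.6,-0.0833,-0.2567,-0.275,0,0,-0.1056],
])

```text
time_s: 6.75
tcp_pos: [0.5625, -0.0891, 0.1936]
ee_rot: [[0.932, 0.362, 0.001], [0.362, -0.932, 0.0], [0.001, 0.0, -1.0]]
wrist_force: [0.0, -0.8, 0.6]
gripper_width: 0.596
gripper_force: 0.0
```

```bash
python3 go.py .5597 .1125 .19 52.1
```

```text
shift [ 0.0704 -0.1889  0.0036] yaw 21.2 t 6.75 j [  7.  18. -10.  -0. -62. 104.] w 0.596
rz -30.9
```

In the tool's units: -0.188 m / 0.6 = -0.3133, -0.177 m / 0.6 = -0.295, -31 degrees / 360 = -0.0861.

>>> inch_along([
  [0.6,0.0233,-0.0633,0,0,0,-0.0194],
  [0.6,0.0467,-0.1267,0,0,0,-0.0389],
  [0.6,0.07,-0.1883,0,0,0,-0.0583],
  [0.6,0.0933,-0.25,0,0,0,-0.0778],
  [0.6,0.11,-0.295,0.005,0,0,-0.0861],
  [0.6,0.1167,-0.3133,0.005,0,0,-0.0861],
  [0.6,0.1167,-0.3133,0.005,0,0,-0.0861],
])

```text
time_s: 7.45
tcp_pos: [0.5607, 0.1113, 0.1899]
ee_rot: [[0.615, 0.788, -0.0], [0.788, -0.615, -0.0], [-0.0, -0.0, -1.0]]
wrist_force: [0.2, -0.6, 0.5]
gripper_width: 0.6
gripper_force: 0.0
```

```bash
python3 go.py .5597 .1125 .022 52.1
```

```text
shift [ 0.0004 -0.0015  0.1679] yaw 52.0 t 7.45 j [ 27.  18. -10.   0. -62. 115.] w 0.6
rz -0.1
```

```bash
python3 - <<'E'
from station import r, vision, readout
from h import *
c=vision.capture("side");cv2.imwrite("pics/s2.png",cv2.resize(c["pixels"][90:270,170:410,::-1],None,fx=2.5,fy=2.5));np.savez("side2.npz",**c)
E
```

```text
(no output)
```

View pics/s2.png

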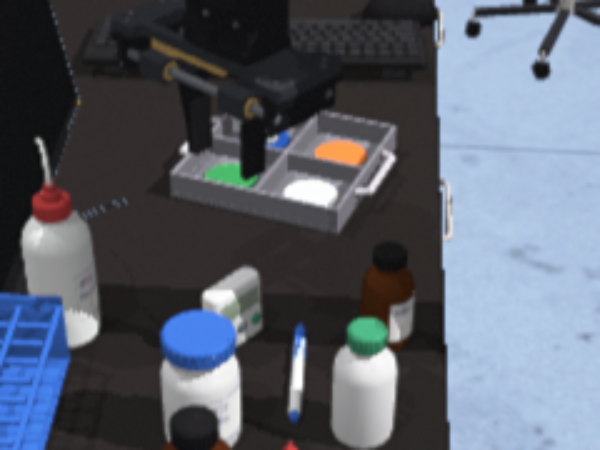

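The gripper is above the timer, with fingers at (200,120) and (253,150), and it partly hides the placed blue cap at (280,138). Its line of closing is across the timer.

In the tool's units: 0.167 m / 0.6 = 0.2783, 0.16 m / 0.6 = 0.2667.

>>> inch_along([
  [0.6,0,-0.0017,0.05,0,0,0],
  [0.6,0,-0.0017,0.1167,0,0,0],
  [0.6,0,-0.0017,0.1833,0,0,0],
  [0.6,0,-0.0017,0.2333,0,0,0],
  [0.6,0,-0.0017,0.2667,0,0,0],
  [0.6,0,-0.0017,0.2783,0,0,0],
  [0.6,0,-0.0017,0.2783,0,0,0],
  [0.4,0,-0.0017,0.2783,0,0,0],
])

```text
time_s: 8.3
tcp_pos: [0.5611, 0.1104, 0.0243]
ee_rot: [[0.617, 0.787, 0.002], [0.787, -0.617, 0.001], [0.002, 0.001, -1.0]]
wrist_force: [0.2, -0.3, -0.4]
gripper_width: 0.563
gripper_force: 0.0
```

>>> inch_along([
  [0.1,0,0,0,0,0,0],
  [0.1,0,0,0,0,0,0],
  [0.1,0,0,0,0,0,0],
  [0.1,0,0,0,0,0,0],
  [0.1,0,0,0,0,0,0],
  [0.1,0,0,0,0,0,0],
])

```text
time_s: 8.9
tcp_pos: [0.5602, 0.1109, 0.0236]
ee_rot: [[0.616, 0.788, 0.001], [0.788, -0.616, 0.0], [0.0, 0.0, -1.0]]
wrist_force: [-0.9, 0.0, 5.0]
gripper_width: 0.251
gripper_force: 30.0
```

```bash
python3 go.py .5597 .1125 .2
```

```text
shift [ 0.001  -0.0014 -0.1764] yaw 52.0 t 8.9 j [ 27.  29. -21.   0. -40. 114.] w 0.251
```

In the tool's units: -0.176 m / 0.6 = -0.2933, -0.16 m / 0.6 = -0.2667, 24 degrees / 360 = 0.0667.

>>> inch_along([
  [0.1,0,0,-0.0333,0,0,0],
  [0.1,0,0,-0.0833,0,0,0],
  [0.1,0,0,-0.15,0,0,0],
  [0.1,0,0,-0.2167,0,0,0],
  [0.1,0,0,-0.2667,0,0,0.0167],
  [0.1,-0.0333,0.0167,-0.2933,0,0,0.0333],
  [0.1,-0.075,0.0367,-0.2933,0,0,0.05],
  [0.1,-0.125,0.0583,-0.2933,0,0,0.0667],
])

```text
time_s: 9.7
tcp_pos: [0.5413, 0.0299, 0.1993]
ee_rot: [[0.885, 0.466, 0.001], [0.466, -0.885, 0.001], [0.001, -0.0, -1.0]]
wrist_force: [0.4, -0.3, -1.6]
gripper_width: 0.252
gripper_force: 30.0
```

```bash
python3 go.py .5045 -.1337 .2 -17.1
```

```text
shift [-0.1087  0.1276 -0.0008] yaw 27.8 t 9.7 j [ 20.  15. -13.  -0. -62.  97.] w 0.252
rz 44.9
```

In the tool's units: 0.128 m / 0.6 = 0.2133, 0.125 m / 0.6 = 0.2083, 45 degrees / 360 = 0.125.

>>> inch_along([
  [0.1,-0.0417,0.05,0,0,0,0.0222],
  [0.1,-0.0833,0.0967,0,0,0,0.0444],
  [0.1,-0.125,0.1467,0,0,0,0.0667],
  [0.1,-0.1583,0.185,0,0,0,0.0889],
  [0.1,-0.1783,0.2083,0,0,0,0.1111],
  [0.1,-0.1817,0.2133,0,0,0,0.125],
  [0.1,-0.1817,0.2133,0,0,0,0.125],
  [0.1,-0.1817,0.2133,0,0,0,0.125],
])

```text
time_s: 10.5
tcp_pos: [0.5048, -0.1339, 0.1987]
ee_rot: [[0.956, -0.292, -0.001], [-0.292, -0.956, 0.0], [-0.001, -0.0, -1.0]]
wrist_force: [-0.6, -0.4, -0.3]
gripper_width: 0.252
gripper_force: 30.0
```

```bash
python3 go.py .5045 -.1337 .0326 -17.1
```

```text
shift [-3.000e-04 -1.000e-04  1.661e-01] yaw -17.0 t 10.5 j [  3.  13. -16.  -0. -61.  70.] w 0.252
rz 0.1
```

In the tool's units: 0.166 m / 0.6 = 0.2767, 0.165 m / 0.6 = 0.275.

>>> inch_along([
  [0.1,0,0,0.05,0,0,0],
  [0.1,0,0,0.1167,0,0,0],
  [0.1,0,0,0.1833,0,0,0],
  [0.1,0,0,0.2333,0,0,0],
  [0.1,0,0,0.2583,0,0,0],
  [0.1,0,0,0.2683,0,0,0],
  [0.1,0,0.0017,0.275,0,0,0],
  [0.1,0,0.0017,0.2767,0,0,0],
])

```text
time_s: 11.3
tcp_pos: [0.5053, -0.1348, 0.0334]
ee_rot: [[0.956, -0.293, 0.001], [-0.293, -0.956, -0.0], [0.001, -0.0, -1.0]]
wrist_force: [-0.2, 0.2, -1.7]
gripper_width: 0.248
gripper_force: 30.0
```

```bash
python3 go.py .5045 -.1337 .0316
```

```text
shift [-0.0011 -0.0008  0.0018] yaw -17.0 t 11.3 j [  3.  25. -27.   0. -38.  70.] w 0.248
```

In the tool's units: 0.0015 m / 0.6 = 0.0025, -0.001 m / 0.6 = -0.0017.

>>> inch_along([
  [0.1,-0.0017,-0.0017,0.0017,0,0,0],
  [0.1,-0.0017,-0.0017,0.0025,0,0,0],
  [0.1,-0.0017,-0.0017,0.0025,0,0,0],
  [0.3,-0.0017,-0.0017,0.0025,0,0,0],
  [0.5,-0.0017,-0.0017,0.0025,0,0,0],
  [0.5,-0.0017,-0.0017,0.0025,0,0,0],
  [0.5,-0.0017,-0.0017,0.0025,0,0,0],
])

```text
time_s: 12.0
tcp_pos: [0.5041, -0.1338, 0.0316]
ee_rot: [[0.956, -0.293, 0.0], [-0.293, -0.956, -0.0], [0.0, -0.0, -1.0]]
wrist_force: [-0.9, 0.1, -0.7]
gripper_width: 0.464
gripper_force: 0.0
```

```bash
python3 go.py .4178 .0976 .2 -17.1
```

```text
shift [-0.1504 -0.1959 -0.1684] yaw -17.1 t 12.0 j [  3.  25. -27.   0. -38.  70.] w 0.464
rz 0.0
```

In the tool's units: -0.168 m / 0.6 = -0.28, -0.04 m / 0.6 = -0.0667.

>>> inch_along([
  [0.5,0,0,-0.05,0,0,0],
  [0.5,0,0,-0.1167,0,0,0],
  [0.5,0,0,-0.1833,0,0,0],
  [0.6,0,0,-0.2417,0,0,0],
  [0.8,-0.03,-0.0367,-0.275,0,0,0],
  [0.8,-0.0667,-0.0833,-0.28,0,0,0],
  [0.8,-0.1083,-0.1417,-0.28,0,0,0],
  [0.8,-0.15,-0.2,-0.28,0,0,0],
])

```text
time_s: 12.8
tcp_pos: [0.4525, 0.0084, 0.1999]
ee_rot: [[0.956, -0.295, 0.001], [-0.295, -0.956, 0.0], [0.001, -0.001, -1.0]]
wrist_force: [0.5, 0.1, 0.1]
gripper_width: 0.783
gripper_force: 0.0
```

>>> inch_along([
  [0.8,-0.0367,-0.0467,0,0,0,0],
  [0.8,-0.07,-0.09,0,0,0,0],
  [0.8,-0.0917,-0.1167,0,0,0,0],
  [0.8,-0.1,-0.1267,0,0,0,0],
  [0.8,-0.1,-0.1267,0,0,0,0],
])

```text
time_s: 13.3
tcp_pos: [0.4179, 0.0981, 0.1996]
ee_rot: [[0.956, -0.292, 0.0], [-0.292, -0.956, 0.0], [0.0, -0.0, -1.0]]
wrist_force: [-0.4, -0.3, -0.0]
gripper_width: 0.798
gripper_force: 0.0
```

```bash
python3 go.py .4178 .0976 .04 -17.1
```

```text
shift [0.     0.0005 0.1596] yaw -17.0 t 13.3 j [ 35.   4. -27.   0. -59.  38.] w 0.798
rz 0.1
```

```bash
python3 - <<'E'
from station import r, vision, readout
from h import *
c=vision.capture("side");cv2.imwrite("pics/s3.png",cv2.resize(c["pixels"][90:270,170:410,::-1],None,fx=2.5,fy=2.5));np.savez("side3.npz",**c)
E
```

```text
(no output)
```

View pics/s3.png

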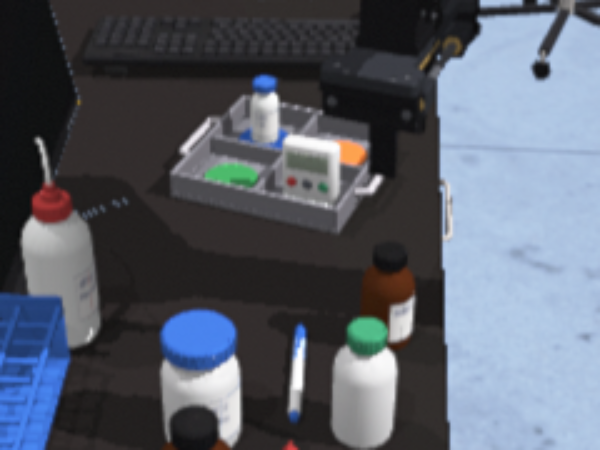

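The blue bottle stands on its disc at crop (264,110) and the timer on its disc at (312,170), both upright. The gripper is above the small brown bottle.

In the tool's units: 0.159 m / 0.6 = 0.265, 0.155 m / 0.6 = 0.2583.

>>> inch_along([
  [0.8,0,0,0.05,0,0,0],
  [0.8,0,0,0.1167,0,0,0],
  [0.8,0,0,0.1833,0,0,0],
  [0.8,0,0,0.2333,0,0,0],
  [0.8,0,0,0.2583,0,0,0],
  [0.8,0,0,0.265,0,0,0],
  [0.8,0,0,0.265,0,0,0],
  [0.6,0,0,0.265,0,0,0],
])

```text
time_s: 14.15
tcp_pos: [0.4191, 0.0977, 0.0414]
ee_rot: [[0.956, -0.294, 0.002], [-0.294, -0.956, 0.001], [0.001, -0.001, -1.0]]
wrist_force: [-0.7, 1.1, -0.5]
gripper_width: 0.769
gripper_force: 0.0
```

>>> inch_along([
  [0.3,0,0,0,0,0,0],
  [0.3,0,0,0,0,0,0],
  [0.3,0,0,0,0,0,0],
  [0.3,0,0,0,0,0,0],
  [0.3,0,0,0,0,0,0],
])

```text
time_s: 14.65
tcp_pos: [0.4185, 0.0979, 0.0412]
ee_rot: [[0.956, -0.293, 0.001], [-0.293, -0.956, 0.0], [0.001, -0.001, -1.0]]
wrist_force: [-1.1, -0.7, 7.0]
gripper_width: 0.545
gripper_force: 30.0
```

```bash
python3 go.py .4763 -.2242 .2
```

```text
shift [ 0.1497  0.2909 -0.1589] yaw -17.0 t 14.65 j [ 35.  17. -40.   0. -33.  38.] w 0.545
```

In the tool's units: -0.159 m / 0.6 = -0.265, 0.008 m / 0.6 = 0.0133.

>>> inch_along([
  [0.3,0,0,-0.0333,0,0,0],
  [0.3,0,0,-0.0833,0,0,0],
  [0.3,0,0,-0.15,0,0,0],
  [0.3,0,0,-0.2167,0,0,0],
  [0.3,0.0133,0.0267,-0.2583,0,0,0],
  [0.3,0.0367,0.0733,-0.265,0,0,0],
  [0.3,0.0667,0.13,-0.265,0,0,0],
  [0.3,0.0967,0.19,-0.265,0,0,0],
])

```text
time_s: 15.45
tcp_pos: [0.44, -0.0292, 0.1997]
ee_rot: [[0.956, -0.292, 0.001], [-0.292, -0.956, 0.001], [0.0, -0.001, -1.0]]
wrist_force: [0.8, 0.1, -1.3]
gripper_width: 0.541
gripper_force: 30.0
```

>>> inch_along([
  [0.3,0.0333,0.0633,0,0,0,0],
  [0.3,0.0633,0.1233,0,0,0,0],
  [0.3,0.0933,0.18,0,0,0,0],
  [0.3,0.12,0.2333,0,0,0,0],
  [0.3,0.1417,0.275,0,0,0,0],
  [0.3,0.1533,0.295,0,0,0,0],
  [0.3,0.1533,0.295,0,0,0,0],
  [0.3,0.1533,0.295,0,0,0,0],
])

```text
time_s: 16.25
tcp_pos: [0.4757, -0.2241, 0.1991]
ee_rot: [[0.956, -0.294, -0.001], [-0.294, -0.956, 0.001], [-0.001, -0.0, -1.0]]
wrist_force: [0.0, -0.5, -1.3]
gripper_width: 0.547
gripper_force: 30.0
```

```bash
python3 go.py .4763 -.2242 .0505
```

```text
shift [0.0008 0.     0.1486] yaw -17.1 t 16.25 j [ -8.  14. -15.  -0. -61.  80.] w 0.547
```

In the tool's units: 0.148 m / 0.6 = 0.2467, 0.147 m / 0.6 = 0.245.

>>> inch_along([
  [0.3,0,0,0.05,0,0,0],
  [0.3,0,0,0.1083,0,0,0],
  [0.3,0,0,0.1667,0,0,0],
  [0.3,0,0,0.2083,0,0,0],
  [0.3,0,0,0.23,0,0,0],
  [0.3,0,0,0.24,0,0,0],
  [0.3,0,0,0.245,0,0,0],
  [0.3,0,0,0.2467,0,0,0],
])

```text
time_s: 17.05
tcp_pos: [0.4767, -0.2241, 0.0521]
ee_rot: [[0.956, -0.292, 0.001], [-0.292, -0.956, -0.0], [0.001, -0.0, -1.0]]
wrist_force: [0.8, 0.6, -0.5]
gripper_width: 0.547
gripper_force: 30.0
```

```bash
python3 go.py .4763 -.2242 .0492
```

```text
shift [-0.0004  0.0002  0.0029] yaw -17.0 t 17.05 j [ -8.  24. -26.   0. -41.  81.] w 0.547
```

In the tool's units: 0.0025 m / 0.6 = 0.0042, 0.001 m / 0.6 = 0.0017.

>>> inch_along([
  [0.3,0,0,0.0017,0,0,0],
  [0.3,0,0,0.0042,0,0,0],
  [0.3,0,0,0.0042,0,0,0],
  [0.6,0,0,0.0042,0,0,0],
  [0.75,0,0,0.0042,0,0,0],
  [0.75,0,0,0.0042,0,0,0],
  [0.75,0,0,0.0042,0,0,0],
])

```text
time_s: 17.75
tcp_pos: [0.4763, -0.2247, 0.0492]
ee_rot: [[0.956, -0.294, 0.0], [-0.294, -0.956, -0.0], [0.0, -0.0, -1.0]]
wrist_force: [-0.2, 0.2, 0.6]
gripper_width: 0.732
gripper_force: 0.0
```

```bash
python3 go.py .4345 .2245 .2 -17.1
```

```text
shift [-0.1717 -0.4171 -0.1509] yaw -17.1 t 17.75 j [ -8.  24. -26.   0. -40.  81.] w 0.732
rz 0.0
```

In the tool's units: -0.153 m / 0.6 = -0.255, -0.15 m / 0.6 = -0.25.

>>> inch_along([
  [0.75,0,0,-0.05,0,0,0],
  [0.75,0,0,-0.1167,0,0,0],
  [0.75,0,0,-0.1833,0,0,0],
  [0.85,0,0,-0.2333,0,0,0],
  [0.85,-0.02,-0.05,-0.25,0,0,0],
  [0.85,-0.0467,-0.1117,-0.25,0,0,0],
  [0.85,-0.075,-0.1833,-0.25,0,0,0],
  [0.85,-0.105,-0.255,-0.25,0,0,0],
])

```text
time_s: 18.55
tcp_pos: [0.4605, -0.0586, 0.1993]
ee_rot: [[0.956, -0.295, 0.001], [-0.295, -0.956, 0.0], [0.001, -0.0, -1.0]]
wrist_force: [1.7, -0.0, -0.2]
gripper_width: 0.848
gripper_force: 0.0
```

>>> inch_along([
  [0.85,-0.0283,-0.0683,0,0,0,0],
  [0.85,-0.0567,-0.1383,0,0,0,0],
  [0.85,-0.085,-0.2067,0,0,0,0],
  [0.85,-0.1133,-0.275,0,0,0,0],
  [0.85,-0.1417,-0.3433,0,0,0,0],
  [0.85,-0.1667,-0.405,0,0,0,0],
  [0.85,-0.18,-0.4383,0,0,0,0],
  [0.85,-0.18,-0.4383,0,0,0,0],
])

```text
time_s: 19.35
tcp_pos: [0.4346, 0.2257, 0.199]
ee_rot: [[0.957, -0.29, 0.0], [-0.29, -0.957, 0.0], [0.0, -0.0, -1.0]]
wrist_force: [-0.1, 0.2, -0.3]
gripper_width: 0.851
gripper_force: 0.0
```

```bash
python3 go.py .4345 .2245 .049 -17.1
```

```text
shift [0.0002 0.0013 0.15  ] yaw -16.9 t 19.35 j [ 46.  10. -20.   0. -60.  27.] w 0.851
rz 0.2
```

```bash
python3 - <<'E'
from station import r, vision, readout
from h import *
np.set_printoptions(precision=4,suppress=True)
c=vision.capture("side");cv2.imwrite("pics/s4.png",cv2.resize(c["pixels"][90:320,170:410,::-1],None,fx=2.5,fy=2.5));np.savez("side4.npz",**c)
E
```

```text
(no output)
```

View pics/s4.png

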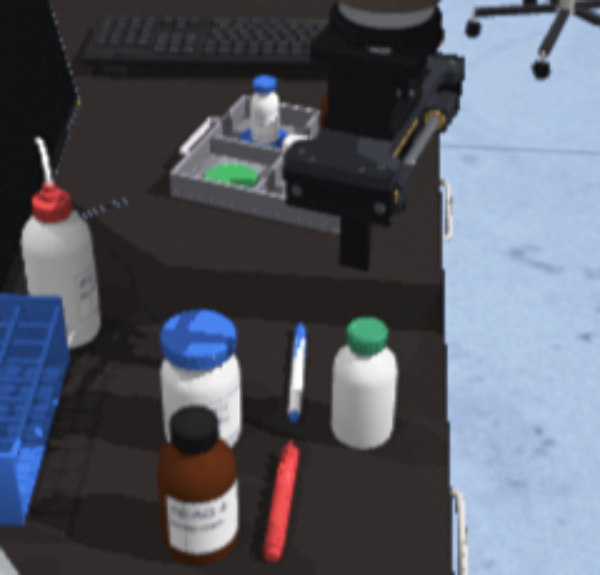

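The gripper is above the green bottle (crop 365,385). The large brown bottle and the jar stand undisturbed at (198,485) and (200,380).

In the tool's units: 0.149 m / 0.6 = 0.2483, 0.145 m / 0.6 = 0.2417.

>>> inch_along([
  [0.85,0,0.0017,0.05,0,0,0],
  [0.85,0,0.0017,0.1167,0,0,0],
  [0.85,0,0.0017,0.175,0,0,0],
  [0.85,0,0.0017,0.2167,0,0,0],
  [0.85,0,0.0017,0.2417,0,0,0],
  [0.85,0,0.0017,0.2483,0,0,0],
  [0.85,0,0.0017,0.2483,0,0,0],
  [0.7,0,0.0017,0.2483,0,0,0],
])

```text
time_s: 20.2
tcp_pos: [0.4352, 0.2224, 0.051]
ee_rot: [[0.956, -0.294, 0.001], [-0.294, -0.956, 0.001], [0.001, -0.002, -1.0]]
wrist_force: [-0.1, 0.7, -0.5]
gripper_width: 0.818
gripper_force: 0.0
```

>>> inch_along([
  [0.4,0,0,0,0,0,0],
  [0.4,0,0,0,0,0,0],
  [0.4,0,0,0,0,0,0],
  [0.4,0,0,0,0,0,0],
  [0.4,0,0,0,0,0,0],
])

```text
time_s: 20.7
tcp_pos: [0.435, 0.2229, 0.0508]
ee_rot: [[0.956, -0.293, 0.001], [-0.293, -0.956, 0.001], [0.001, -0.001, -1.0]]
wrist_force: [0.1, 0.7, 4.3]
gripper_width: 0.588
gripper_force: 30.0
```

```bash
python3 go.py .5946 -.1613 .215
```

```text
shift [ 0.2653  0.3203 -0.1644] yaw -17.0 t 20.7 j [ 46.  21. -31.   0. -38.  27.] w 0.588
```

In the tool's units: -0.164 m / 0.6 = -0.2733, -0.158 m / 0.6 = -0.2633.

>>> inch_along([
  [0.4,0,0,-0.0333,0,0,0],
  [0.4,0,0,-0.0833,0,0,0],
  [0.4,0,0,-0.15,0,0,0],
  [0.4,0,0,-0.2167,0,0,0],
  [0.4,0.0167,0.02,-0.2633,0,0,0],
  [0.4,0.05,0.06,-0.2733,0,0,0],
  [0.4,0.0917,0.11,-0.2733,0,0,0],
  [0.4,0.1367,0.1667,-0.2733,0,0,0],
])

```text
time_s: 21.5
tcp_pos: [0.4832, 0.1019, 0.2138]
ee_rot: [[0.956, -0.292, -0.001], [-0.292, -0.956, 0.0], [-0.001, -0.0, -1.0]]
wrist_force: [0.2, 0.4, -1.3]
gripper_width: 0.593
gripper_force: 30.0
```

>>> inch_along([
  [0.4,0.0467,0.0567,0,0,0,0],
  [0.4,0.0933,0.1133,0,0,0,0],
  [0.4,0.14,0.1683,0,0,0,0],
  [0.4,0.1867,0.225,0,0,0,0],
  [0.4,0.23,0.2767,0,0,0,0],
  [0.4,0.2667,0.3217,0,0,0,0],
  [0.4,0.2917,0.3533,0,0,0,0],
  [0.4,0.305,0.3667,0,0,0,0],
])

```text
time_s: 22.3
tcp_pos: [0.5935, -0.1633, 0.2124]
ee_rot: [[0.955, -0.296, -0.003], [-0.296, -0.955, 0.0], [-0.003, 0.0, -1.0]]
wrist_force: [-0.3, 1.9, -1.8]
gripper_width: 0.594
gripper_force: 30.0
```

```bash
python3 go.py .5946 -.1613 .06
```

```text
shift [ 0.0009 -0.0023  0.1524] yaw -17.2 t 22.3 j [ -0.  22.  -2.  -0. -67.  73.] w 0.594
```

In the tool's units: 0.151 m / 0.6 = 0.2517, 0.15 m / 0.6 = 0.25.

>>> inch_along([
  [0.4,0.0017,-0.0033,0.05,0,0,0],
  [0.4,0.0017,-0.0033,0.1083,0,0,0],
  [0.4,0.0017,-0.0033,0.1667,0,0,0],
  [0.4,0.0017,-0.0033,0.2083,0,0,0],
  [0.4,0.0017,-0.0033,0.2333,0,0,0],
  [0.4,0.0017,-0.0033,0.245,0,0,0],
  [0.4,0.0017,-0.0033,0.25,0,0,0],
  [0.4,0.0017,-0.0033,0.2517,0,0,0],
])

```text
time_s: 23.1
tcp_pos: [0.5958, -0.1595, 0.0634]
ee_rot: [[0.956, -0.293, 0.001], [-0.293, -0.956, -0.0], [0.001, -0.0, -1.0]]
wrist_force: [0.4, 1.3, -2.1]
gripper_width: 0.591
gripper_force: 30.0
```

```bash
python3 go.py .5946 -.1613 .0588
```

```text
shift [-0.0006  0.0021  0.0046] yaw -17.0 t 23.1 j [  0.  30. -12.   0. -48.  73.] w 0.591
```

>>> inch_along([
  [0.4,0,0.0033,0.0025,0,0,0],
  [0.4,0,0.0033,0.005,0,0,0],
  [0.4,0,0.0033,0.0067,0,0,0],
  [0.4,0,0.0033,0.0067,0,0,0],
  [0.6,0,0.0033,0.0067,0,0,0],
  [0.8,0,0.0033,0.0067,0,0,0],
  [0.8,0,0.0033,0.0067,0,0,0],
  [0.8,0,0.0033,0.0067,0,0,0],
])

```text
time_s: 23.9
tcp_pos: [0.5951, -0.1617, 0.0593]
ee_rot: [[0.956, -0.293, 0.001], [-0.293, -0.956, -0.0], [0.001, -0.0, -1.0]]
wrist_force: [-0.1, -1.1, -0.4]
gripper_width: 0.763
gripper_force: 0.0
```

```bash
python3 go.py .45 .1 .25
```

```text
shift [-0.2154 -0.2076 -0.1908] yaw -17.1 t 23.9 j [ -0.  30. -12.   0. -48.  73.] w 0.763
```

Lift straight up, move clear of the view, then check.

The manual's scale: shifts go in shares of 0.6 m and turns go in shares of 360 degrees. Converting my numbers, -0.19 m / 0.6 = -0.3167, -0.05 m / 0.6 = -0.0833.

>>> inch_along([
  [0.8,0,0,-0.0333,0,0,0],
  [0.8,0,0,-0.0833,0,0,0],
  [0.8,0,0,-0.15,0,0,0],
  [0.8,0,0,-0.2167,0,0,0],
  [0.8,0,0,-0.275,0,0,0],
  [0.8,-0.05,-0.05,-0.3,0,0,0],
  [0.8,-0.1,-0.1,-0.3167,0,0,0],
  [0.8,-0.15,-0.15,-0.3167,0,0,0],
])

```text
time_s: 24.7
tcp_pos: [0.5354, -0.0483, 0.2511]
ee_rot: [[0.956, -0.294, 0.004], [-0.294, -0.956, 0.0], [0.004, -0.002, -1.0]]
wrist_force: [1.2, 1.9, -0.4]
gripper_width: 0.798
gripper_force: 0.0
```

>>> inch_along([
  [0.8,-0.05,-0.05,0,0,0,0],
  [0.8,-0.1,-0.1,0,0,0,0],
  [0.8,-0.15,-0.15,0,0,0,0],
  [0.8,-0.2,-0.1917,0,0,0,0],
  [0.8,-0.2,-0.25,0,0,0,0],
  [0.8,-0.2,-0.3,0,0,0,0],
  [0.8,-0.2,-0.3333,0,0,0,0],
  [0.8,-0.2,-0.3333,0,0,0,0],
])

```text
time_s: 25.5
tcp_pos: [0.4798, 0.179, 0.2487]
ee_rot: [[0.957, -0.292, -0.0], [-0.292, -0.957, -0.0], [-0.0, 0.0, -1.0]]
wrist_force: [-0.0, -2.0, -0.3]
gripper_width: 0.798
gripper_force: 0.0
```

```bash
python3 - <<'E'
from station import r, vision, readout
from h import *
np.set_printoptions(precision=4,suppress=True)
for n in("top","side"):
    c=vision.capture(n);cv2.imwrite(f"pics/{n}9.png",c["pixels"][:,:,::-1]);P=cloud(c).reshape(-1,3)
    for k,x,y,H in[("green",.5946,-.1613,.118),("brown",.4763,-.2242,.108),("blue",.566,-.252,.083),("timer",.5045,-.1337,.074),("lbrown",.554,.358,.125),("jar",.5685,.2405,.11)]:
        t=P[(np.abs(P[:,2]-H)<.005)&(np.hypot(P[:,0]-x,P[:,1]-y)<.045)]
        if len(t): print(n,k,len(t),"off mm",((t.min(0)+t.max(0))/2-[x,y,H])[:2]*1000,"ztop",np.percentile(t[:,2],50))
E
```

```text
top green 161 off mm [-1.3559 -0.7041] ztop 0.11782210410014593
top brown 152 off mm [-0.7784 -0.473 ] ztop 0.10800564136200386
top blue 106 off mm [-0.9829 -1.3571] ztop 0.08306651712426544
top timer 233 off mm [-0.7878 -2.3742] ztop 0.07308532162876302
side green 28 off mm [8.651  3.6219] ztop 0.11689104154143448
side brown 3 off mm [-14.169   -2.3074] ztop 0.10484030603423866
side timer 47 off mm [0.4584 4.5518] ztop 0.07363590833217559
side lbrown 229 off mm [0.7177 2.8684] ztop 0.1248957277466376
side jar 475 off mm [1.3093 3.0966] ztop 0.11000624036173023
```

View pics/top9.png

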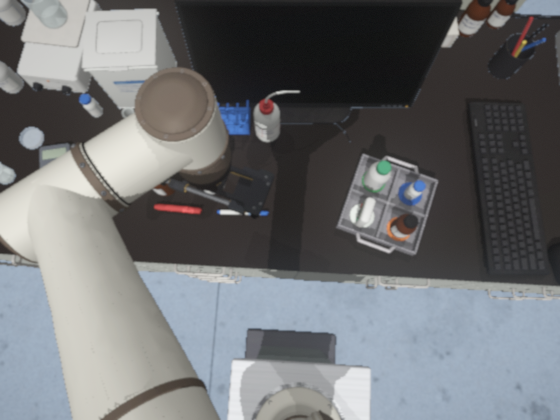

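View pics/side9.png

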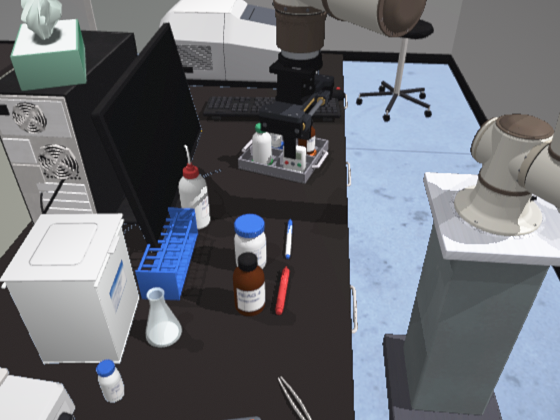

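The top view shows all four items standing on their discs: green (378,178), blue (412,192), timer (362,212) and brown (402,228). Their caps are within 3 mm of the disc centres, at the right heights. The side view shows the large brown bottle (248,285) and the jar (250,245) where they were. The arm touches nothing.

```bash
python3 -c "
from station import r, vision, readout
print(r.finish_job())"
```

```text
the job is handed in; nothing more can be done
None
```

The job is handed in at about 25.6 s: all four items were upright on their own discs, measured within about 3 mm of centre and let go, and the large brown bottle and large jar were still in place; no verdict was returned.

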